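Change the feed of a coil winder through its shift gate

TASK

Change the coil winder's feed: gently push its ball-headed gear lever through the gate, out of the middle channel, along the cross slot and fully home into the corner slot beside the yellow disc, without going into the slots beside the other coloured discs. Push it with the fingertips or the outside of the fingers, never taking it between them, and leave every loose thing on the bench and on the winder where it is. Finish with the hand clear of the lever.

Things in the scene. Friction and masses are not known exactly. Their poses are not given: they have to be found in the camera images.
- winder: Bench coil winder: fixed grey housing, 220 mm (x) by 240 mm (y), with a flat aluminium plate on top, 104 mm above the bench, and a low spindle head (under 100 mm) on its +x side. Origin: under the plate's centre, on the bench; z up; it may be turned about z.
- gate (a point): Centre of the gate in the plate's upper face. The gate is a double H: three channels along the winder's x, at y = -27, 0 and +27 mm, reach 36 mm either way; one cross slot along y at x = 0 joins them. All are 20 mm wide, the stem 12 mm: it turns from slot to slot only within 4 mm of their crossing at the plate, 8 mm at the ball.
- lever: Gear lever: 12 mm steel stem with a black ball. Origin at its pivot, 20 mm above the bench under the plate's centre; z along the stem. It tilts both ways to springy stops at 0.325 rad, cannot be lifted and stays where it is left; about 2 N at the ball moves it, over 35 N is too much. It starts in the middle channel, anywhere along it.
- knob (a point): Centre of the black ball, 38 mm in diameter, 155 mm from the pivot: 175 mm above the bench when upright, about 160 mm when home in a corner. In the winder's x, y it is at (0, 0) upright, (0, +-49 mm) at the ends of the cross slot and (+-49, +-47 mm) home in a corner, 35 mm from that corner's disc.
- yellow_mark (a point): Yellow plastic disc, 22 mm across, 3 mm thick, on the winder's top plate beside one of the four corner slots; this point is the centre of its upper face. It can be at any of the four corners: x = +-84, y = +-47 mm from the gate's centre in the winder's axes.
- red_mark (a point): Red plastic disc, 22 mm across, 3 mm thick, on the winder's top plate beside one of the four corner slots; this point is the centre of its upper face. It can be at any of the four corners: x = +-84, y = +-47 mm from the gate's centre in the winder's axes.
- green_mark (a point): Green plastic disc, 22 mm across, 3 mm thick, on the winder's top plate beside one of the four corner slots; this point is the centre of its upper face. It can be at any of the four corners: x = +-84, y = +-47 mm from the gate's centre in the winder's axes.
- blue_mark (a point): Blue plastic disc, 22 mm across, 3 mm thick, on the winder's top plate beside one of the four corner slots; this point is the centre of its upper face. It can be at any of the four corners: x = +-84, y = +-47 mm from the gate's centre in the winder's axes.
- motor: Loose small dark motor, 28 mm across, 30 mm high, standing on the winder's plate near its +y edge. Origin: centre of its underside. Leave alone.
- screw_tin: Loose little jar with an aluminium cap, 26 mm across, 26 mm high, standing on the winder's plate near its -y edge. Origin: centre of its underside. Leave alone.
- screwdriver: Loose screwdriver with an orange handle, 180 mm long, lying on the bench on the robot's side of the winder. Leave alone.
- battery: Loose dark battery block, 75 x 36 x 30 mm, on the bench at the winder's -y side. Leave alone.
- quadcopter: Loose small black quadcopter, about 210 mm across, 45 mm high, on the bench at the winder's +y side. Leave alone.
- wrench: Loose wrench, 130 mm long, on the bench at the winder's -y side. Leave alone.
- carton: Loose open white carton, 100 x 80 x 55 mm, on the bench at the winder's -y side. Leave alone.

How it is judged:
At the end, for the whole second after the job is handed in: The ball is within 43 mm of the yellow disc's centre, seen from above (so within about 8 mm of fully home in that slot), the lever is at rest, and no loose thing is more than 20 mm from where it was (horizontal distance between knob and yellow_mark below 0.043 m and angular speed of lever below 0.1 rad/s and distance of each of motor, screw_tin, screwdriver, battery, quadcopter, wrench, carton from where it was at the start of the episode below 0.02 m); the robot touches nothing.
It fails at once if the lever goes into the slot beside the red, green or blue disc (ball within 50 mm of that disc, seen from above) (horizontal distance between knob and red_mark below 0.05 m or horizontal distance between knob and green_mark below 0.05 m or horizontal distance between knob and blue_mark below 0.05 m).
It fails at once if the lever is taken between the fingers (x of the grasp point in the frame of lever between -0.012 and 0.012 m and y of the grasp point in the frame of lever between -0.012 and 0.012 m and z of the grasp point in the frame of lever between 0.07 and 0.172 m).
It fails at once if the lever is pushed or squeezed by the fingers with more than 35 N (contact force between the fingers and lever above 35 N).
It fails at once if a loose thing is lifted, carried or shoved more than 20 mm (distance of any of motor, screw_tin, screwdriver, battery, quadcopter, wrench, carton from where it was at the start of the episode above 0.02 m).
It also fails if it takes over 45 s, if anything falls off the work surface, if the arm or the gripper's body presses on something with over 40 N, if the wrist force passes 120 N, or if a joint passes its speed limit or range.

ROBOT

A 7-joint arm with a two-finger parallel gripper is mounted at the origin on the work surface. World frame = base frame: x ahead of the robot, y to its left, z up, the work surface at z = 0. Lengths are in m, angles in rad, forces in N, time in s.
With the tool pointing down it reaches from about 0.425 to 0.925 m from the base axis. Payload 6.8 kg.
Tool frame: the origin (TCP) lies midway between the tips of the shut fingers; the grasp point (between the pads) lies r.grip_point_offset behind it (r.grip_point_offset is the distance from the TCP to the grasp point, in m); z points along the fingers, y is the direction in which the jaws open and shut (so a half turn about z gives the same grasp; the last joint's range is limited). The gripper opens to 85 mm and grips with 20 to 120 N. Pads are 22 mm wide; open, the fingers measure 114 mm over their backs; the gripper's body (76 mm by 85 mm) begins 54 mm behind the grasp point. The pads swing forward as they close: fully open they stand 13 mm farther back than shut.
Start: joints at [-1.431, 0.477, 0.022, 1.555, -0.011, 1.109, -0.083], TCP at [0.166, 0.654, 0.231] pointing down, gripper open.
Joint ranges: [-2.96, 2.96], [-0.34, 2.1], [-1.41, 1.46], [0.24, 2.44], [-1.37, 4.51], [0.17, 1.92], [-2.96, 2.96]. Speed limits (rad/s): [2.39, 2.39, 3.14, 3.14, 3.14, 3.14, 3.14].

INTERFACE

Orientations are given as a rotation vector (axis times angle).
In Python, from bench import r gives the robot as it stands. The module is installed in compiled form; this text tells all that it offers.
- The arm moves only by the tool play_rows, never from a script. Its argument "deltas" is a list of rows, each a list of 3 entries, a list of its own where there are three numbers: the finger opening in mm, from 0 to 85.4, then the shift along the tool's x, y, z in mm, then the turn, a rotation vector about the tool's x, y, z in rad. A call has 1 to 8 rows; each row is the pose to reach, as a shift and turn from the pose measured when the call began, along the tool's axes at that moment; what a row does not reach only later rows make up. A row lasts 1/8 s, in which the tool goes at most 62.5 mm and 10.7 degrees, less where a joint would pass 70% of its speed; a pose out of reach is approached as far as the arm can. A call with a gripper value outside its range is refused whole. The fingers move at their own pace and stop on an object; "squeeze" is the grip in N (left out, the last holds). Time passes only in rows, so rows that repeat a pose let the fingers close. It gives the time, the measured TCP pose, the force and the opening at its end, in the units of the state.
- r.get_obs(): the state, without advancing time (a new reading comes with each control period).
- r.grab_frame(name): name is "scene" or "top"; returns (picture, depth): 400x640x3 uint8, red, green, blue; 400x640 float32, m along the optical axis (not along the pixel's ray), 0 where there is no reading.
- r.camera_model(name): a dict with "mtx" (3x3 intrinsics, pixels), "rvec" (rotation vector, rad) and "tvec" (3), from world to camera coordinates, as OpenCV has them. Camera axes: x right, y down, z forward; pixel columns grow to the right and rows downward; lengths in m; the calibration is good to about 2 mm. A picture is of the moment at which its call begins. camera_model takes no time and is no camera call.
- r.hand_in(): hands the job in, once; it reports no verdict.
The state is a dict: "clock": time; "joints": joint angles; "qvel": joint speeds; "tau": joint torques, N m; "tcp_pos": TCP position; "orientation": TCP orientation; "contact_force": force on the tool from outside, world axes, zero at the start; "moment": the same for the moment, N m; "grip_width": finger opening in m.
Only numpy, scipy, OpenCV 4.12 (cv2) and the standard library are available. Lean on these libraries where they do the work, as an engineer would, in place of code of your own. Each camera call takes 0.05 s, during which the arm holds its last target. There are 200 camera calls.

## Working session

There is one attempt and no reset: what is moved stays moved. The work goes in short steps, Python scripts to look and compute and a tool call to move; the robot and the scene stay as the last step left them, time stands still between calls to the robot, and variables do not carry over. Pictures are saved under pics/ and viewed, about 8 in all and at most 12, crops included, and the job is handed in when it is done.

Besides the shell and the picture viewer there is one more tool, called after ">>>" by a JSON object that holds its "fn" and its "kwargs", one argument or row to a line. play_rows: Moves the arm, as the interface text tells. Its arguments: {"type":"object","properties":{"deltas":{"type":"array"},"squeeze":{"type":"number"}},"required":["deltas"]}

```bash
mkdir -p pics
python3 - <<'E'
from bench import r
import cv2,numpy as np
for n in("top","scene"):
    p,d=r.grab_frame(n); cv2.imwrite(f"pics/{n}0.png",p[:,:,::-1]); np.save(f"{n}_d.npy",d); np.save(f"{n}_p.npy",p)
    m=r.camera_model(n); R=cv2.Rodrigues(np.array(m["rvec"]))[0]; print(n,np.array(m["mtx"]).tolist(),(-R.T@np.array(m["tvec"]).ravel()).round(3),R.round(2).tolist())
print(r.get_obs(), r.grip_point_offset)
E
```

```text
top [[485.28999842401936, 0.0, 323.51449398226424], [0.0, 485.28999842401936, 202.22836555488902], [0.0, 0.0, 1.0]] [0.511 0.032 1.242] [[0.03, -1.0, 0.01], [-1.0, -0.03, -0.03], [0.03, -0.01, -1.0]]
scene [[388.78357002762164, 0.0, 320.3238810254868], [0.0, 388.78357002762164, 202.3963820626704], [0.0, 0.0, 1.0]] [ 0.934 -0.682  0.86 ] [[0.88, 0.48, -0.01], [0.31, -0.59, -0.74], [-0.36, 0.65, -0.67]]
{'clock': 0.1, 'joints': array([-1.43113655,  0.47773509,  0.02233759,  1.55629427, -0.01149868,
        1.1092987 , -0.08308919]), 'qvel': array([-0.00152044, -0.00131924,  0.00296291, -0.00348979,  0.00037068,
        0.00120737,  0.00060651]), 'tau': array([ 3.68588386e-03, -5.97758782e+01,  1.61307704e+00, -2.81954366e+01,
        1.27253582e-02,  5.02334005e-03, -2.11368203e-06]), 'tcp_pos': array([0.16541368, 0.65389773, 0.23043562]), 'orientation': array([-3.88118125e-01, -3.11744088e+00,  2.52128215e-03]), 'contact_force': array([ 0.52771573, -0.44881584, -0.82518007]), 'moment': array([-0.05178367, -0.05039505, -0.02774498]), 'grip_width': 0.08525026862710965} 0.0187
```

View pics/top0.png

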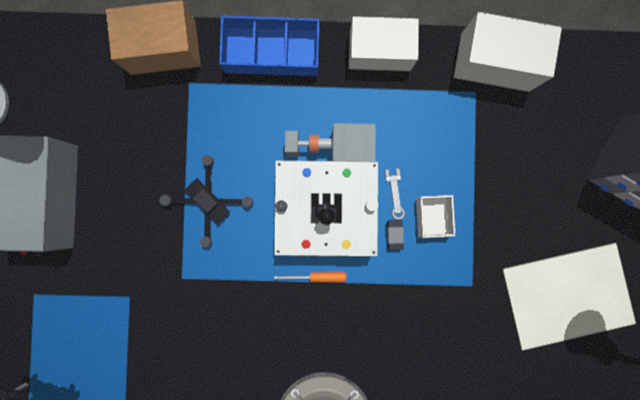

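View pics/scene0.png

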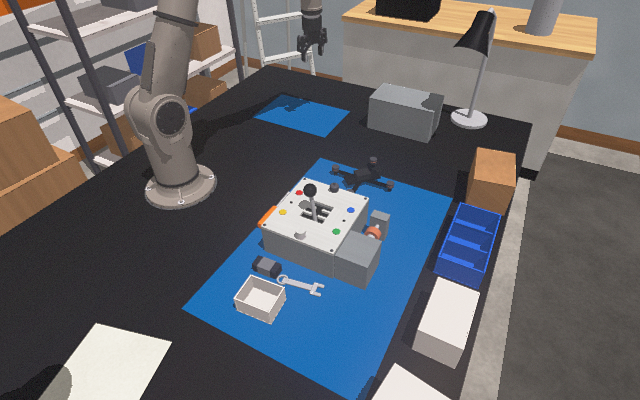

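The top view shows the discs at red (306,244), yellow (346,244), blue (307,172) and green (347,172). The ball is near (325,213), the motor at (281,207) and the tin at (371,207). The yellow disc is the near-robot, -y corner. Next I'll measure these.

```bash
cat > h.py <<'E'
import cv2,numpy as np
from bench import r
def ray(n,u,v):
    m=r.camera_model(n); R=cv2.Rodrigues(np.array(m["rvec"]))[0]; t=np.array(m["tvec"]).ravel()
    k=np.array(m["mtx"]); d=R.T@np.linalg.solve(k,[u,v,1.]); return -R.T@t,d
def onz(n,u,v,z):
    o,d=ray(n,u,v); return o+d*(z-o[2])/d[2]
def blob(mask,roi):
    u0,v0,u1,v1=roi; mk=np.zeros(mask.shape,np.uint8); mk[v0:v1,u0:u1]=mask[v0:v1,u0:u1]
    c=max(cv2.findContours(mk,0,2)[0],key=cv2.contourArea)
    z=np.zeros_like(mk); cv2.drawContours(z,[c],-1,1,-1); v,u=np.nonzero(z); return u.mean(),v.mean(),len(u)
def marks(p,n,roi):
    h=cv2.cvtColor(p,cv2.COLOR_RGB2HSV); H,S,V=[h[:,:,i].astype(int) for i in range(3)]; ok=(S>110)&(V>70); o={}
    for c,f in dict(yellow=(H>20)&(H<35),red=(H<8)|(H>172),green=(H>50)&(H<85),blue=(H>105)&(H<130)).items():
        b=blob(ok&f,roi); o[c]=(b,onz(n,b[0],b[1],.107))
    return o
def knob():
    "ball centre from both views (dark blobs by depth)"
    pass
E
python3 - <<'E'
from h import *
p=np.load("top_p.npy"); d=np.load("top_d.npy")
M=marks(p,"top",(279,165,375,252))
for k,v in M.items(): print(k,np.round(v[0],1),v[1].round(4))
g=sum(v[1] for v in M.values())/4
a=M["blue"][1]+M["green"][1]-M["red"][1]-M["yellow"][1]; print("gate",g,"yaw",np.arctan2(a[1],a[0]),"len",np.hypot(*a[:2])/2)
# points by depth
for n in("top","scene"):
    d=np.load(n+"_d.npy"); v,u=np.mgrid[0:400,0:640]; m=r.camera_model(n);R=cv2.Rodrigues(np.array(m["rvec"]))[0];t=np.array(m["tvec"]).ravel()
    P=np.stack([(u-m["mtx"][0][2])/m["mtx"][0][0]*d,(v-m["mtx"][1][2])/m["mtx"][1][1]*d,d],-1); W=(P-t)@R
    s=(d>0)&(np.hypot(W[...,0]-g[0],W[...,1]-g[1])<.075)&(W[...,2]>.145)&(W[...,2]<.23)
    w=W[s]; A=np.c_[2*w,np.ones(len(w))]; c=np.linalg.lstsq(A,(w**2).sum(1),rcond=None)[0]
    print(n,len(w),"sphere",c[:3].round(4),np.sqrt(c[3]+c[:3]@c[:3]),"px",u[s].mean(),v[s].mean(),"zmax",w[:,2].max())
    s2=(d>0)&(np.hypot(W[...,0]-g[0],W[...,1]-g[1])<.12)&(W[...,2]>.118)&(W[...,2]<.145)&(np.hypot(W[...,0]-g[0],W[...,1]-g[1])>.07)
    nn,L,st,ce=cv2.connectedComponentsWithStats(s2.astype(np.uint8))
    for i in range(1,nn):
        if st[i,4]>8: print("  obj",ce[i].round(),st[i,4],np.median(W[L==i],0).round(3))
E
python3 - <<'E'
import cv2
p=cv2.imread("pics/scene0.png")[165:255,245:395]; q=cv2.imread("pics/top0.png")[155:265,265:395]
cv2.imwrite("pics/c1.png",cv2.hconcat([cv2.resize(p,(400,400)),cv2.resize(q,(400,400))]))
E
```

```text
yellow [345.7 244.1  51. ] [ 0.4528 -0.0375  0.107 ]
red [305.5 243.6  53. ] [0.4514 0.0562 0.107 ]
green [346.3 172.4  40. ] [ 0.6206 -0.0345  0.107 ]
blue [306.4 172.2  52. ] [0.6184 0.0591 0.107 ]
gate [0.53577346 0.01083017 0.107     ] yaw 0.01748881462153575 len 0.16741153018376378
top 227 sphere [0.5152 0.0114 0.1754] 0.017612063572762685 px 325.92070484581495 216.55947136563876 zmax 0.19516828952650506
  obj [372. 205.] 113 [ 0.545 -0.094  0.129]
  obj [281. 206.] 107 [0.537 0.115 0.126]
scene 162 sphere [0.5135 0.012  0.1713] 0.021815495388333214 px 309.8641975308642 190.76543209876544 zmax 0.19482658361923136
  obj [334. 186.] 54 [0.539 0.108 0.125]
  obj [301. 231.] 89 [ 0.546 -0.098  0.13 ]
```

View pics/c1.png

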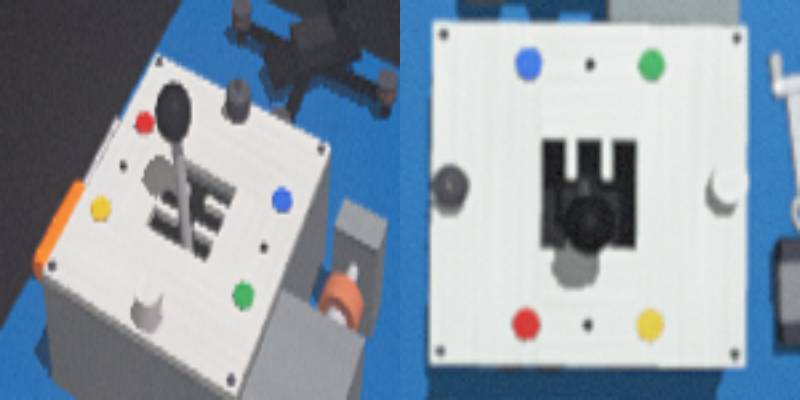

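Gate centre is about (0.536, 0.011) with yaw 0.017. The ball is at (0.515, 0.0115, 0.173), which is about -21 mm in the winder's x, and its height fits. The plan has three pushes with shut fingers: +x by 21 mm to the cross slot, then -y by 49 mm, then -x by 49 mm.

```bash
cat >> h.py <<'E'
from scipy.spatial.transform import Rotation as Ro
G=np.array([.5358,.0108]); YAW=.0175
WX=np.array([np.cos(YAW),np.sin(YAW)]); WY=np.array([-WX[1],WX[0]])
def w2(x,y,z): return np.r_[G+WX*x/1000+WY*y/1000,z/1000]
RD=Ro.from_matrix(np.c_[np.r_[-WX,0],np.r_[WY,0],[0,0,-1]])
def go(*pts):
    o=r.get_obs(); R=Ro.from_rotvec(o["orientation"]); e=o["tcp_pos"][:2]-G
    print("t",round(o["clock"],2),"winder xy",(e@WX*1000).round(1),(e@WY*1000).round(1),"z",(o["tcp_pos"][2]*1000).round(1),"F",o["contact_force"].round(1),"w",o["grip_width"])
    print(" turn",(R.inv()*RD).as_rotvec().round(3))
    for p in pts: print(p,(R.inv().apply(w2(*p)-o["tcp_pos"])*1000).round(1))
E
python3 -c "
from h import *
go((-78,0,240),(-78,0,156))"
```

```text
t 0.1 winder xy -359.1 649.5 z 230.4 F [ 0.5 -0.4 -0.8] w 0.08525026862710965
 turn [-0.002 -0.    -0.265]
(-78, 0, 240) [-441.5 -553.1   -8.6]
(-78, 0, 156) [-441.5 -553.    75.4]
```

>>> {"fn": "play_rows", "kwargs": {
  "deltas": [
    [0,[-16,-20,-5],[0,0,-0.03]],
    [0,[-48,-60,-10],[0,0,-0.06]],
    [0,[-80,-100,-12],[0,0,-0.1]],
    [0,[-112,-140,-12],[0,0,-0.14]],
    [0,[-144,-180,-12],[0,0,-0.18]],
    [0,[-176,-220,-12],[0,0,-0.22]],
    [0,[-208,-260,-12],[0,0,-0.265]],
    [0,[-240,-300,-12],[0,0,-0.265]]
  ],
  "squeeze": 20
}}

```text
clock: 1.1
tcp_pos: [0.3249, 0.3024, 0.2428]
orientation: [0.028, -3.141, 0.003]
contact_force: [1.0, 1.2, -0.3]
grip_width: 0.0004
```

```bash
python3 -c "
from h import *
go((-78,0,240),(-78,0,156))"
```

```text
t 1.1 winder xy -205.7 295.2 z 242.8 F [ 1.   1.2 -0.3] w 0.0004226088181120298
 turn [-0.002 -0.     0.   ]
(-78, 0, 240) [-127.7 -295.3    3.3]
(-78, 0, 156) [-127.7 -295.1   87.3]
```

>>> {"fn": "play_rows", "kwargs": {
  "deltas": [
    [0,[-20,-46,0],[0,0,0]],
    [0,[-40,-92,0],[0,0,0]],
    [0,[-60,-138,0],[0,0,0]],
    [0,[-80,-184,0],[0,0,0]],
    [0,[-100,-230,0],[0,0,0]],
    [0,[-118,-272,0],[0,0,0]],
    [0,[-128,-295,3],[0,0,0]],
    [0,[-128,-295,3],[0,0,0]]
  ]
}}

```text
clock: 2.1
tcp_pos: [0.4581, 0.0078, 0.2399]
orientation: [0.021, -3.14, 0.004]
contact_force: [-0.3, 0.1, 0.6]
grip_width: -0.0001
```

```bash
python3 -c "
from h import *
go((-78,0,156),(-50,0,156))
p,d=r.grab_frame('scene');cv2.imwrite('pics/s1.png',cv2.resize(p[90:290,180:460,::-1],(784,560)))"
```

```text
t 2.1 winder xy -77.7 -1.6 z 239.9 F [-0.3  0.1  0.6] w -6.97789950992418e-05
 turn [-0.002 -0.001 -0.004]
(-78, 0, 156) [ 0.2  1.8 83.9]
(-50, 0, 156) [-27.8   1.9  83.9]
```

View pics/s1.png

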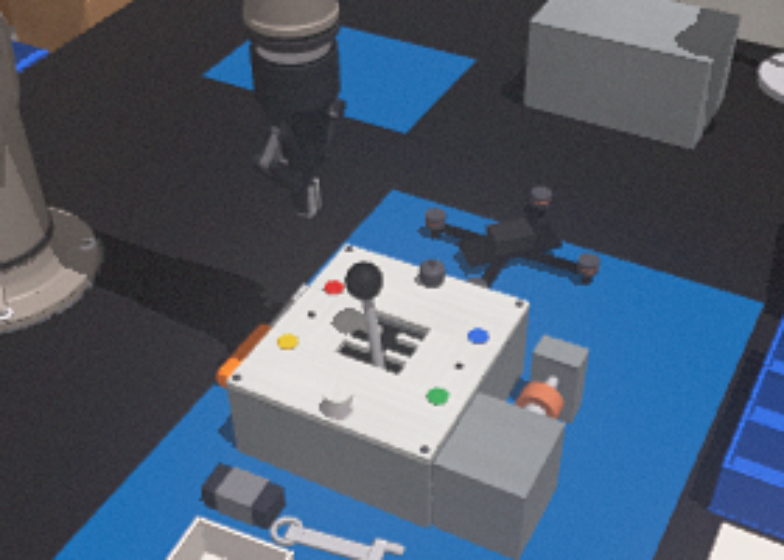

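The hand is shut beside the lever and in the right place: tips at crop (312,212), ball at (365,280). I'll descend and start the +x push.

>>> {"fn": "play_rows", "kwargs": {
  "deltas": [
    [0,[0,2,30],[0,0,0]],
    [0,[0,2,65],[0,0,0]],
    [0,[0,2,82],[0,0,0]],
    [0,[-10,2,82],[0,0,0]],
    [0,[-20,2,82],[0,0,0]],
    [0,[-26,2,82],[0,0,0]],
    [0,[-31,2,82],[0,0,0]],
    [0,[-35,2,82],[0,0,0]]
  ]
}}

```text
clock: 3.15
tcp_pos: [0.4926, 0.0117, 0.158]
orientation: [0.025, -3.14, 0.003]
contact_force: [-1.6, 0.2, 1.3]
grip_width: -0.0002
```

```bash
cat >> h.py <<'E'
def knob():
    "ball centre, fit of a 19 mm sphere to depth points of dark pixels, scene view"
    from scipy.optimize import least_squares
    n="scene"; p,d=r.grab_frame(n); v,u=np.mgrid[0:400,0:640]; m=r.camera_model(n);R=cv2.Rodrigues(np.array(m["rvec"]))[0];t=np.array(m["tvec"]).ravel();K=np.array(m["mtx"])
    W=(np.stack([(u-K[0,2])/K[0,0]*d,(v-K[1,2])/K[1,1]*d,d],-1)-t)@R
    s=(d>0)&(np.abs((W[...,:2]-G)@WX)<.08)&(np.abs((W[...,:2]-G)@WY)<.08)&(W[...,2]>.145)&(W[...,2]<.2)&(p.max(2)<60)
    nn,L,st,ce=cv2.connectedComponentsWithStats(s.astype(np.uint8)); 
    for i in range(1,nn):
        if st[i,4]<30: continue
        w=W[L==i]; f=least_squares(lambda c:np.linalg.norm(w-c,axis=1)-.019,w.mean(0)+[-.007,.013,-.013],loss="soft_l1",f_scale=.002)
        e=f.x[:2]-G; print("blob",ce[i].round(),st[i,4],"knob winder",(e@WX*1000).round(1),(e@WY*1000).round(1),"z",(f.x[2]*1000).round(1),"res",(np.abs(np.linalg.norm(w-f.x,axis=1)-.019).mean()*1000).round(1))
    return p
E
python3 -c "
from h import *
go((-30,0,158));p=knob();cv2.imwrite('pics/s2.png',cv2.resize(p[140:260,230:400,::-1],(680,480)))"
```

```text
t 3.15 winder xy -43.2 1.7 z 158.0 F [-1.6  0.2  1.3] w -0.0002248117976141588
 turn [-0.002 -0.002 -0.002]
(-30, 0, 158) [-13.2  -1.6   0. ]
blob [311. 190.] 63 knob winder -15.9 -0.4 z 174.8 res 0.9
```

View pics/s2.png

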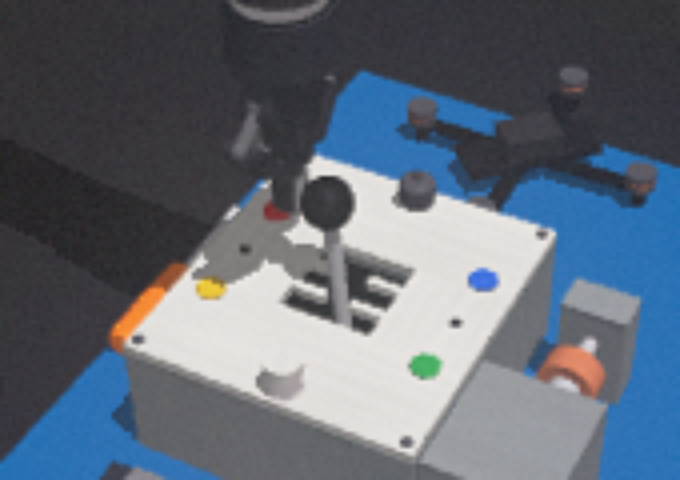

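The fingers are touching the ball from behind (ball at crop (327,203)) and it has moved to about -15 mm. I'll push 15 mm further.

>>> {"fn": "play_rows", "kwargs": {
  "deltas": [
    [0,[-4,-1,0],[0,0,0]],
    [0,[-8,-1,0],[0,0,0]],
    [0,[-11,-1,0],[0,0,0]],
    [0,[-14,-1,0],[0,0,0]],
    [0,[-15,-1,0],[0,0,0]],
    [0,[-15,-1,0],[0,0,0]]
  ]
}}

```text
clock: 3.95
tcp_pos: [0.5083, 0.0109, 0.158]
orientation: [0.025, -3.14, 0.003]
contact_force: [-1.0, 0.1, -0.2]
grip_width: -0.0
```

```bash
python3 -c "
from h import *
go((-70,0,158),(-70,0,240),(0,55,240));p=knob()"
```

```text
t 3.95 winder xy -27.5 0.5 z 158.0 F [-1.   0.1 -0.2] w -2.2489772793376577e-05
 turn [-0.002 -0.001 -0.002]
(-70, 0, 158) [42.5 -0.6  0.1]
(-70, 0, 240) [ 42.6  -0.8 -81.9]
(0, 55, 240) [-27.4  54.4 -82.1]
blob [315. 192.] 48 knob winder 1.0 0.1 z 175.7 res 0.9
```

>>> {"fn": "play_rows", "kwargs": {
  "deltas": [
    [0,[10,0,0],[0,0,0]],
    [0,[25,0,-10],[0,0,0]],
    [0,[30,0,-45],[0,0,0]],
    [0,[20,15,-82],[0,0,0]],
    [0,[0,40,-82],[0,0,0]],
    [0,[-20,58,-82],[0,0,0]],
    [0,[-28,60,-70],[0,0,0]],
    [0,[-28,60,-50],[0,0,0]]
  ]
}}

```text
clock: 5.0
tcp_pos: [0.5353, 0.0708, 0.207]
orientation: [0.024, -3.141, 0.004]
contact_force: [-0.5, 0.3, 0.7]
grip_width: 0.0
```

>>> {"fn": "play_rows", "kwargs": {
  "deltas": [
    [0,[0,0,25],[0,0,0]],
    [0,[0,0,46],[0,0,0]],
    [0,[0,-8,46],[0,0,0]],
    [0,[0,-16,46],[0,0,0]],
    [0,[0,-22,46],[0,0,0]],
    [0,[0,-26,46],[0,0,0]],
    [0,[0,-30,46],[0,0,0]]
  ]
}}

```text
clock: 5.88
tcp_pos: [0.5362, 0.041, 0.1617]
orientation: [-0.025, 3.141, -0.002]
contact_force: [0.4, 0.9, 1.2]
grip_width: 0.0
```

```bash
python3 -c "
from h import *
go((0,0,163));p=knob();cv2.imwrite('pics/s3.png',cv2.resize(p[140:260,230:400,::-1],(680,480)))"
```

```text
t 5.88 winder xy 0.9 30.2 z 161.7 F [0.4 0.9 1.2] w 2.142753533631691e-06
 turn [-0.001  0.001 -0.002]
(0, 0, 163) [  0.9 -30.2  -1.3]
blob [314. 190.] 41 knob winder 1.0 -3.1 z 176.2 res 1.1
```

View pics/s3.png

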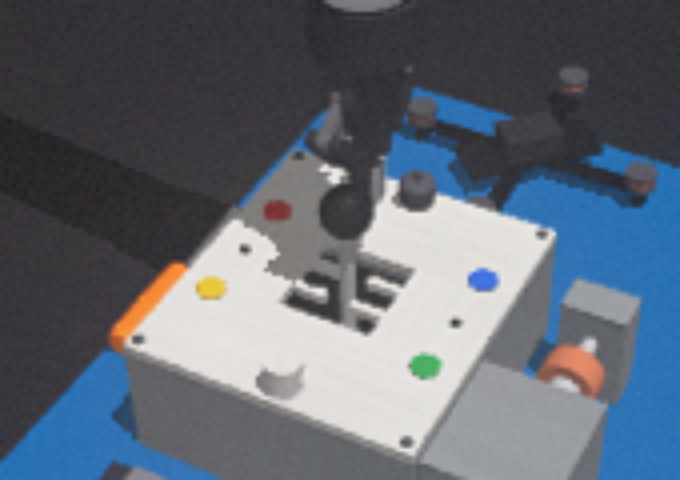

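The fingers are on the ball's +y side (ball at crop (347,212), finger behind it) and the stem is at the cross slot. I'll push -y slowly.

>>> {"fn": "play_rows", "kwargs": {
  "deltas": [
    [0,[1,-5,0],[0,0,0]],
    [0,[1,-10,0],[0,0,0]],
    [0,[1,-15,0],[0,0,0]],
    [0,[1,-20,0],[0,0,0]],
    [0,[1,-25,0],[0,0,0]],
    [0,[1,-30,0],[0,0,0]],
    [0,[1,-35,0],[0,0,0]],
    [0,[1,-38,0],[0,0,0]]
  ]
}}

```text
clock: 6.92
tcp_pos: [0.5354, 0.0019, 0.1615]
orientation: [0.024, -3.141, 0.003]
contact_force: [0.1, 1.4, -1.4]
grip_width: 0.0001
```

```bash
python3 -c "
from h import *
go((0,0,163));p=knob();cv2.imwrite('pics/s4.png',cv2.resize(p[140:260,230:400,::-1],(680,480)))"
```

```text
t 6.92 winder xy -0.5 -8.9 z 161.5 F [ 0.1  1.4 -1.4] w 9.963593735210993e-05
 turn [-0.002 -0.    -0.002]
(0, 0, 163) [-0.5  8.9 -1.5]
blob [307. 201.] 51 knob winder 0.7 -41.1 z 170.9 res 1.5
```

View pics/s4.png

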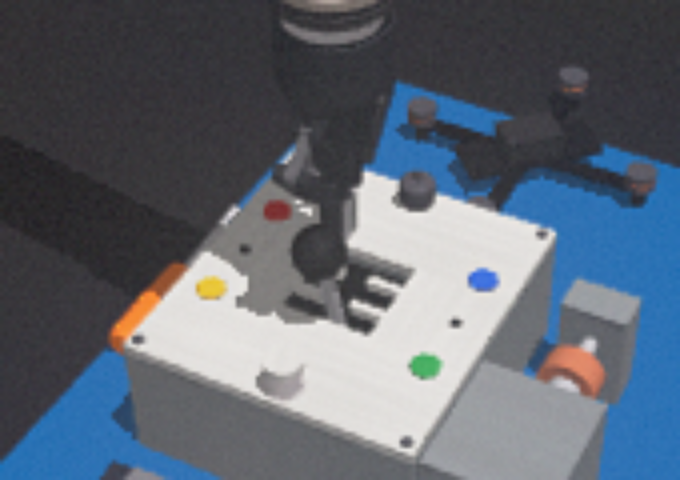

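The ball is at about y = -41 mm in the cross slot with x near 0, so 6–8 mm more is needed.

>>> {"fn": "play_rows", "kwargs": {
  "deltas": [
    [0,[-0.5,-2,0],[0,0,0]],
    [0,[-0.5,-4,0],[0,0,0]],
    [0,[-0.5,-6,0],[0,0,0]],
    [0,[-0.5,-6,0],[0,0,0]]
  ]
}}

```text
clock: 7.48
tcp_pos: [0.5361, -0.0048, 0.1616]
orientation: [-0.023, 3.142, -0.004]
contact_force: [-1.3, 0.1, -0.5]
grip_width: 0.0001
```

```bash
python3 -c "
from h import *
go((0,20,163),(0,20,240),(60,-48,240));p=knob()"
```

```text
t 7.47 winder xy 0.0 -15.6 z 161.6 F [-1.3  0.1 -0.5] w 0.00010482995446667098
 turn [-0.002 -0.    -0.003]
(0, 20, 163) [ 0.1 35.6 -1.5]
(0, 20, 240) [  0.1  35.4 -78.5]
(60, -48, 240) [-60.1 -32.4 -78.3]
blob [306. 203.] 45 knob winder 0.3 -47.1 z 169.3 res 1.8
```

>>> {"fn": "play_rows", "kwargs": {
  "deltas": [
    [0,[0,10,0],[0,0,0]],
    [0,[0,25,-10],[0,0,0]],
    [0,[0,30,-45],[0,0,0]],
    [0,[-15,25,-78],[0,0,0]],
    [0,[-40,5,-78],[0,0,0]],
    [0,[-58,-25,-78],[0,0,0]],
    [0,[-60,-32,-65],[0,0,0]],
    [0,[-60,-32,-45],[0,0,0]]
  ]
}}

```text
clock: 8.52
tcp_pos: [0.5969, -0.0353, 0.2068]
orientation: [-0.022, 3.14, -0.003]
contact_force: [-0.2, 0.6, -0.3]
grip_width: 0.0001
```

>>> {"fn": "play_rows", "kwargs": {
  "deltas": [
    [0,[0,0,25],[0,0,0]],
    [0,[0,0,49],[0,0,0]],
    [0,[0,0,50],[0,0,0]],
    [0,[12,0,50],[0,0,0]],
    [0,[22,0,50],[0,0,0]],
    [0,[28,0,50],[0,0,0]],
    [0,[33,0,50],[0,0,0]],
    [0,[38,0,50],[0,0,0]]
  ]
}}

```text
clock: 9.52
tcp_pos: [0.5595, -0.0359, 0.1573]
orientation: [-0.022, 3.138, -0.003]
contact_force: [2.2, -1.1, 1.3]
grip_width: -0.0001
```

```bash
python3 -c "
from h import *
go((0,-48,155));p=knob();cv2.imwrite('pics/s5.png',cv2.resize(p[140:260,230:400,::-1],(680,480)))"
```

```text
t 9.53 winder xy 22.9 -47.1 z 157.3 F [ 2.2 -1.1  1.3] w -0.00010493245874054656
 turn [-0.002  0.003 -0.003]
(0, -48, 155) [22.9 -0.9  2.3]
blob [304. 205.] 79 knob winder -7.6 -47.7 z 168.9 res 1.1
```

View pics/s5.png

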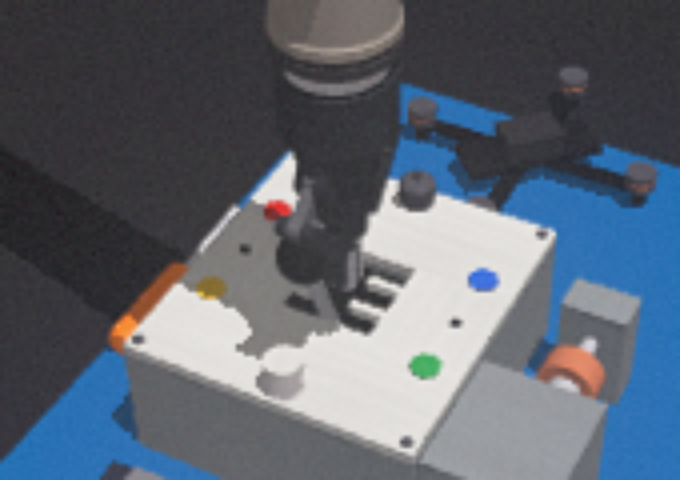

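The ball has moved into the yellow slot's channel (x about -7, y about -48), at crop (302,262). I'll push another 38 mm or so, coming down slightly.

>>> {"fn": "play_rows", "kwargs": {
  "deltas": [
    [0,[5,0,1],[0,0,0]],
    [0,[10,0,2],[0,0,0]],
    [0,[15,0,2],[0,0,0]],
    [0,[20,0,3],[0,0,0]],
    [0,[25,0,3],[0,0,0]],
    [0,[30,0,4],[0,0,0]],
    [0,[34,0,4],[0,0,0]],
    [0,[38,0,4],[0,0,0]]
  ]
}}

```text
clock: 10.58
tcp_pos: [0.5203, -0.0365, 0.1529]
orientation: [-0.022, 3.14, -0.003]
contact_force: [0.6, 0.2, -0.4]
grip_width: 0.0004
```

```bash
python3 -c "
from h import *
go((0,-48,155));p=knob()"
```

```text
t 10.57 winder xy -16.3 -47.0 z 152.9 F [ 0.6  0.2 -0.4] w 0.00037015874254743667
 turn [-0.002  0.002 -0.004]
(0, -48, 155) [-16.3  -0.9  -2.1]
blob [292. 202.] 79 knob winder -46.6 -45.5 z 162.7 res 1.4
```

A little more, in small steps to the stop, then back off.

>>> {"fn": "play_rows", "kwargs": {
  "deltas": [
    [0,[1.5,0,0],[0,0,0]],
    [0,[3,0,0],[0,0,0]],
    [0,[3,0,0],[0,0,0]]
  ]
}}

```text
clock: 11.0
tcp_pos: [0.5168, -0.0367, 0.1528]
orientation: [-0.022, 3.14, -0.003]
contact_force: [0.8, 0.1, -0.8]
grip_width: 0.0001
```

>>> {"fn": "play_rows", "kwargs": {
  "deltas": [
    [0,[-10,0,0],[0,0,0]],
    [0,[-30,0,0],[0,0,0]],
    [0,[-50,0,-30],[0,0,0]],
    [0,[-60,0,-80],[0,0,0]],
    [0,[-80,40,-120],[0,0,0]],
    [0,[-90,80,-120],[0,0,0]],
    [0,[-90,100,-120],[0,0,0]],
    [0,[-90,100,-120],[0,0,0]]
  ]
}}

```text
clock: 12.0
tcp_pos: [0.6045, 0.066, 0.2718]
orientation: [0.026, -3.141, 0.004]
contact_force: [-0.1, -0.3, -1.0]
grip_width: -0.0002
```

```bash
python3 -c "
from h import *
go();p=knob();cv2.imwrite('pics/s6.png',cv2.resize(p[130:330,190:450,::-1],(780,600)))
M=marks(p,'scene',(258,180,370,250))
for k,v in M.items(): print(k,v[1].round(3))"
```

```text
t 12.0 winder xy 69.7 53.9 z 271.8 F [-0.1 -0.3 -1. ] w -0.00022945145543974983
 turn [-0.002 -0.001 -0.001]
blob [291. 201.] 61 knob winder -50.2 -45.9 z 161.1 res 1.0
yellow [ 0.45  -0.039  0.107]
red [0.449 0.055 0.107]
green [ 0.619 -0.036  0.107]
blue [ 0.468 -0.168  0.107]
```

View pics/s6.png

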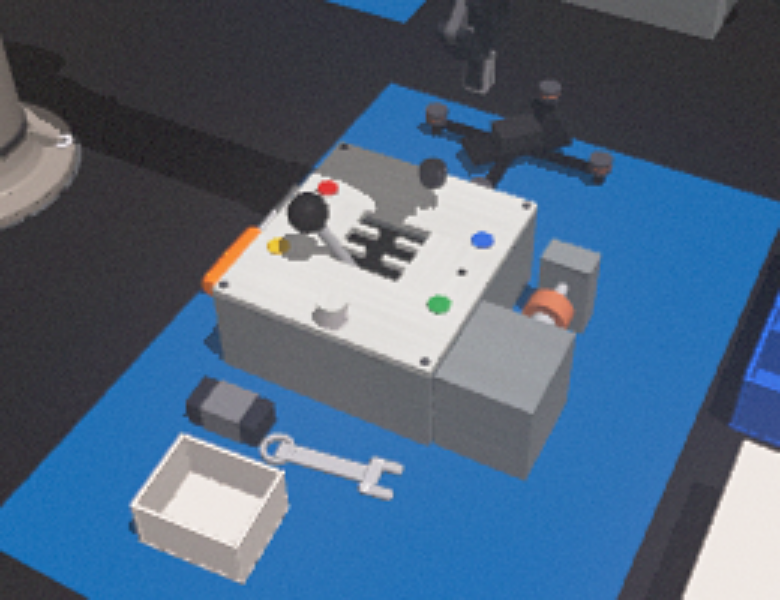

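The lever is home beside the yellow disc (ball at crop (308,212), disc at (278,245)). The ball is about 34 mm from the disc, its height of 161 mm matches home, everything loose is in place, and the hand is clear.

```bash
python3 -c "
from bench import r
print(r.hand_in())"
```

```text
the job is handed in; nothing more can be done
None
```

The lever is home in the corner slot beside the yellow disc, and I handed the job in at about 12 s of the 45 s allowed. With the fingers shut, I pushed the ball +x to the cross slot, then -y along it, then -x into the corner.

**Position:** The last scene-camera check put the ball at winder (-50, -46) mm and 161 mm high. That is about 34 mm from the yellow disc, against the 43 mm limit.

**Force and clearance:** The wrist readings I took between moves never exceeded about 3 N. The hand finished about 270 mm above the bench, well clear of the lever.

**Loose things:** The last picture shows them all where they were; I judged this by eye, not by measuring.

**One check disagreed:** In the last picture the blue-disc colour mask picked up the blue mat instead of the disc. I ignored it, since the disc positions came from the first top view.

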